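# Firmness check on a clamped lemon

## Robot

A 6-joint arm with a two-finger parallel gripper is mounted at the origin on a cart in front of the work surface, level with it; the furniture and walls round the work are solid. World frame = base frame: x ahead of the robot, y to its left, z up, the work surface at z = 0. Lengths are in mm, angles in rad, forces in N, time in s.
With the tool pointing down it reaches from about 300 to 775 mm from the base axis. Payload 14.6 kg.
Tool frame: the origin (TCP) lies on the centre line of the jaws, within the pads' length; the fingertips stand 8 mm ahead of it and the grasp point (between the pads) lies 11 mm behind it; z points along the fingers, y is the line along which they close (so a half turn about z gives the same grasp; the last joint's range is limited). The gripper opens to 94 mm and grips with 3 to 60 N. Pads are 16 mm wide; open, the fingers measure 119 mm over their backs; the gripper's body (75 mm by 177 mm) begins 78 mm behind the grasp point.
Start: joints at [1.251, 0.3, 1.521, -0, 1.321, -0.067], TCP at [137.562, 532.509, 176.146] pointing down, gripper open.
Joint ranges: [-3.03, 3.03], [-0.79, 2.21], [0.23, 2.52], [-1.04, 4.18], [0, 3.07], [-2.55, 2.55]. Speed limits (rad/s): [2.22, 2.22, 2.57, 3.14, 3.14, 3.14].

## Interface

Orientations are given as [roll, pitch, yaw] about the fixed x, y, z axes, in that order (R = Rz(yaw) Ry(pitch) Rx(roll)).
In Python, from cell import manip gives the robot as it stands.
- The arm moves only by the tool jog_arm, never from a script. Its argument "rows" is one flat list of numbers, 7 for each row, row after row: the shift along the world's x, y, z in cm, then the turn, a rotation vector about the world's x, y, z in rad, then the closure, from 0 (fully open) to 1 (shut). In form: [dx, dy, dz, rx, ry, rz, fingers, dx, dy, dz, rx, ry, rz, fingers, ...]. A call has 1 to 20 rows; each row shifts and turns the commanded pose from where the row before left it; what a row does not reach is not made up. A row lasts 1/12 s, in which the tool goes at most 41.7 mm and 7.16 degrees, less where a joint would pass 70% of its speed; a pose out of reach is approached as far as the arm can. A call with a gripper value outside its range is refused whole. The fingers move at their own pace and stop on an object; "newtons" is the grip in N (left out, the last holds). Time passes only in rows, so rows that do not move let the fingers close. It gives the time, the measured TCP pose, the force, the opening and the grip force at its end, in the units of the state.
- manip.read_state(): the state, without advancing time (a new reading comes with each control period).
- manip.camera(name): name is "scene" or "side" or "wrist"; returns (picture, depth): 384x512x3 uint8, blue, green, red; 384x512 float32, mm along the optical axis (not along the pixel's ray), 0 where there is no reading.
- manip.camera_model(name): a dict with "K" (3x3 intrinsics, pixels), "k1" (the pictures are not rectified: a ray, as slopes to the right and down, at radius r is drawn at 1 + k1 r^2 times it, then the intrinsics apply), "R" (3x3) and "t" (3): a world point X has camera coordinates R X + t. Camera axes: x right, y down, z forward; pixel columns grow to the right and rows downward; lengths in mm; the calibration is good to about 2 mm. A picture is of the moment at which its call begins: read the wrist's pose just before it. camera_model takes no time and is no camera call; for the wrist camera it gives the pose at the moment of the call.
- manip.sign_off(): hands the job in; it is judged then, once.
The state is a dict: "clock": time; "joints": joint angles; "qd": joint speeds; "effort": joint torques, N m; "eef_pos": TCP position; "eef_rot": TCP orientation; "wrist_force": force on the tool from outside, world axes, zero at the start; "moment": the same for the moment, N m; "finger_gap": finger opening in mm; "finger_force": force on a finger pad.
Only numpy, scipy, OpenCV 4.12 (cv2) and the standard library are available. Lean on these libraries where they do the work, as an engineer would, in place of code of your own. Each camera call takes 0.05 s, during which the arm holds its last target. There are 200 camera calls.

## Task

Do the firmness check on the lemon sitting in the bench clamp: slide the clamp's loose jaw snug up to the lemon, then lay its cam lever fully down to lock it, so that the lemon cannot roll. Then lift the firmness gauge out of its stand and set its plunger tip on the round paper sticker, with the gauge leaning so that it stands square to the skin at the sticker (not simply upright), and press lightly until the plunger is about half way in, its dark ring just at the sleeve. Finish holding it exactly so: gauge still in the gripper, tip on the sticker, jaw still locked, the lemon not shoved out of its seat or dug into, and the peeler on the worktop left where it was.

Things in the scene. Friction and masses are not known exactly. Their poses are not given: they have to be found in the camera images.
- clamp: Grey bench fruit clamp, base 80 x 206 x 14 mm, fixed. Origin: centre of its underside; z up, y along the slide. Fixed rubber-padded V-jaw at its -y end, sliding V-jaw towards +y, both 62 mm wide, tops 58 mm above the worktop; between them the lemon, on a ring seat at (0, -45 mm). The lever stands out to its -x side, the robot's side.
- jaw (a joint): Sliding jaw, m: 0 fully back, grows as the jaw moves along the clamp's -y towards the lemon; it meets the lemon at about 0.040 to 0.042, end of travel 0.052. It drags with about 2.5 N while the lever is up and stays where it is left; with the lever fully down it is held fast.
- jaw_post (a point): Grip point of the upright steel thumb post on the sliding jaw: post 15 mm thick, from 58 to 94 mm above the worktop (20 mm cap on its top 4 mm, 21 mm foot). This point is on its axis, 82 mm above the worktop: fingertips 19 mm lower still clear the jaw's top. With the jaw on the lemon it is about 43 mm in plan from the lemon's centre. It moves with the jaw.
- cam_lever (a joint): Cam lever on the sliding jaw, rad: 0 = fully down (level, pointing to the clamp's -x, jaw locked); grows as the lever is raised; it starts raised (about 0.95 to 1.2, jaw free) and stays where it is left. Pushing it down takes about 3 to 7 N at the grip, the most in its second half.
- lever_pivot (a point): Centre of the lever's hinge pin on the sliding jaw, 40 mm above the worktop, 26.5 mm from the thumb post towards the clamp's +y. The pin lies along the clamp's y. It moves with the jaw.
- lever_grip (a point): Middle of the lever's black grip: a round bar 15 mm thick and 41 mm long (ends 50 and 91 mm from the pin, measured along the lever). This point is on its axis, 70 mm along the lever from the pin and 8 mm above the pin when the lever is down (48 mm above the worktop then). It moves with the lever.
- lemon: The lemon in the clamp, loose, nearly a ball 57 mm in diameter, about 95 g. Origin: the middle of its underside as it sits (15 mm above the worktop); its centre is 28.5 mm above that along its own z.
- sticker (a point): Centre of the round white paper sticker (12 mm across) on the lemon's skin, 22 degrees off the lemon's crown, in any direction but straight towards the thumb post. z axis: out of the skin, square to it (from the lemon's centre).
- gauge_stand: Stand of the gauge: round dark steel weight, 90 mm across at the foot, 60 mm at its top 52 mm above the worktop, fixed. Origin: centre of its underside. A round upright hole of 25 mm in its middle takes the gauge's sleeve.
- gauge: Hand-held firmness gauge, loose, 175 g, upright in its stand. Origin: on its axis at the lower end of the steel sleeve (22 mm above the worktop in the stand); z up its axis. Sleeve: 22 mm diameter, 0 to 30 mm, in the stand's hole; collar: 37 mm diameter, 30 to 38 mm; grey barrel: 32 (x) by 26 (y) mm, ribbed on +y and -y, 38 to 104 mm. Lift it 50 mm straight up to clear the stand.
- gauge_grip (a point): Where the gauge is best gripped: on its axis, 72 mm above the gauge's origin, 94 mm above the worktop while in the stand, 35 mm below the very top. Grip across the ribbed sides (gauge's y).
- gauge_tip (a point): The end of the gauge's plunger, on its axis; 14 mm below the gauge's origin (86 mm below the grip point) when the plunger is out. Plunger: steel, 8 mm diameter, round end.
- plunger (a joint): How far the gauge's spring plunger is pushed into the sleeve, m: 0 out, 0.011 fully in. Spring: 0.9 N to start it, then 0.45 N per mm (about 3.4 N half way). A dark ring 1.2 mm wide round it reaches the sleeve's end at 0.0055.
- jigger: Bystander: double steel jigger, 45 mm wide, 80 mm tall, standing behind the work, fixed. Origin: centre of its underside.
- peeler: Bystander: hand peeler with a yellow handle, 170 x 25 x 18 mm, loose, lying in front on the left. Origin: centre of its underside; x along it.
Mind the look-alikes: they are no part of the job. Leave any turquoise look-alike of the gauge_stand alone.

How it is judged (in metres and radians):
On the way, in this order (a step that is already met when the one before it is completed fails the run):
1. the sliding jaw has been brought up snug to the lemon (horizontal distance between jaw_post and lemon below 0.0462 m), for 0.2 s.
2. the cam lever is laid fully down with the jaw still against the lemon (horizontal distance between jaw_post and lemon below 0.0462 m and value of joint cam_lever below 0.15 rad), for 0.2 s.
3. the gauge has been lifted clear of its stand (height (world z) of gauge above 0.06 m and contact force between the fingers and gauge above 1 N), for 0.2 s.
At the end, for the whole second after the job is handed in: Jaw within 2.5 mm of the lemon, lever within 0.15 rad of down; gauge held by the gripper alone, tip within 6 mm of the sticker's centre, axis within 0.17 rad of square to the skin, plunger 3 to 8 mm in, 0.8 to 8 N on the lemon; lemon within 10 mm of where it sat (all of step 2 and distance between gauge_tip and sticker below 0.006 m and angle between the z axis of gauge and the z axis of sticker, either way round below 0.17 rad and value of joint plunger between 0.003 and 0.008 m and contact force between gauge and lemon between 0.8 and 8 N and contact force between the fingers and gauge above 2 N and contact force between gauge and clamp below 0.1 N and contact force between gauge and gauge_stand below 0.1 N and distance of lemon from where it was at the start of the episode below 0.01 m); the arm keeps its last pose, push and grip.
It fails at once if the gauge is dug into the lemon (more than 15 N) (contact force between gauge and lemon above 15 N).
It fails at once if the lemon is knocked out of its seat (moved more than 20 mm) (distance of lemon from where it was at the start of the episode above 0.02 m).
It fails at once if the peeler is pushed about (more than 30 mm) (distance of peeler from where it was at the start of the episode above 0.03 m).
It also fails if it takes over 58 s, if anything falls off the work surface, if the arm or the gripper's body presses on something with over 40 N, if the wrist force passes 120 N, or if a joint passes its speed limit or range.

## Working session

There is one attempt and no reset: what is moved stays moved. The work goes in short steps, Python scripts to look and compute and a tool call to move; the robot and the scene stay as the last step left them, time stands still between calls to the robot, and variables do not carry over. Pictures are saved under pics/ and viewed, at most 10 in all, crops included, and the job is handed in when it is done.

Besides the shell and the picture viewer there is one more tool, called after "Request:" as name(argument=value, ...) on one line, values as JSON. jog_arm: Moves the arm, as the interface text tells. Its arguments: {"type":"object","properties":{"rows":{"type":"array"},"newtons":{"type":"number"}},"required":["rows"]}

```bash
mkdir -p pics; ls; cat > h.py <<'E'
import numpy as np, cv2
from cell import manip
def snap(n):
    m=manip.camera_model(n); im,d=manip.camera(n)
    return im,d,m
def ray(m,u,v):
    K=np.array(m["K"]);k1=m["k1"]
    x=(u-K[0,2])/K[0,0];y=(v-K[1,2])/K[1,1]
    a,b=x,y
    for _ in range(20):
        f=1+k1*(a*a+b*b);a,b=x/f,y/f
    return a,b
def pt(m,d,u,v):
    a,b=ray(m,u,v)
    return np.array(m["R"]).T@(np.array([a*d,b*d,d])-np.array(m["t"]))
def cloud(m,d):
    v,u=np.mgrid[0:d.shape[0],0:d.shape[1]]
    a,b=ray(m,u.astype(float),v.astype(float))
    c=np.stack([a*d,b*d,d],-1)
    return (c-np.array(m["t"]))@np.array(m["R"])
def onplane(m,u,v,z):
    a,b=ray(m,u,v);R=np.array(m["R"]);o=-R.T@np.array(m["t"]);w=R.T@np.array([a,b,1])
    return o+w*(z-o[2])/w[2]
def proj(m,X):
    c=np.array(m["R"])@np.array(X)+np.array(m["t"]);x,y=c[:2]/c[2];f=1+m["k1"]*(x*x+y*y);K=np.array(m["K"])
    return K[0,0]*x*f+K[0,2],K[1,1]*y*f+K[1,2]
E
python3 - <<'E'
from h import *
import pickle
o={}
for n in("scene","side","wrist"):
    o[n]=snap(n); cv2.imwrite(f"pics/{n}0.png",o[n][0]); m=o[n][2];print(n,-np.array(m["R"]).T@m["t"],np.array(m["R"])[2])
pickle.dump(o,open("s0.pkl","wb"))
cv2.imwrite("pics/a.png",np.vstack([np.hstack([cv2.resize(o["scene"][0],(400,300)),cv2.resize(o["side"][0],(400,300))]),np.hstack([cv2.resize(o["wrist"][0],(400,300)),np.zeros((300,400,3),np.uint8)])]))
print(manip.read_state())
E
```

```text
pics
scene [  83.65628597 -528.0275531   830.31010266] [ 0.4507437   0.54940983 -0.7035474 ]
side [233.62945001 901.29088658 669.31861926] [ 0.2950608  -0.78166095 -0.54949548]
wrist [ 55.77506842 553.34979766 384.82061719] [ 0.27433968 -0.07178226 -0.95894997]
{'clock': 0.15, 'joints': array([ 1.25139756e+00,  3.00335930e-01,  1.52143551e+00, -2.13499858e-05,
        1.32068285e+00, -6.66019776e-02]), 'qd': array([-0.00095931, -0.00185751, -0.00115731, -0.0017649 ,  0.00232499,
       -0.00038613]), 'effort': array([ 1.34118571e-03, -5.31954002e+01, -3.52819383e+01,  7.08935084e-02,
        2.35978916e-02, -8.47414913e-05]), 'eef_pos': array([137.50250856, 532.30658278, 175.72206639]), 'eef_rot': array([-3.14073156e+00, -3.67086854e-05,  2.88880114e+00]), 'wrist_force': array([-0.53683765, -0.48858794,  0.03083525]), 'moment': array([ 0.01303469,  0.03642   , -0.0302914 ]), 'finger_force': 0.0, 'finger_gap': 94.0620193178388}
```

View pics/scene0.png

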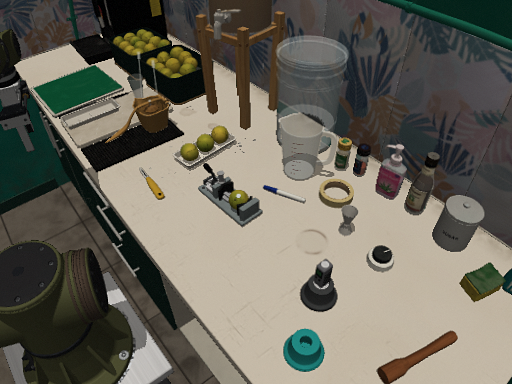

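View pics/side0.png

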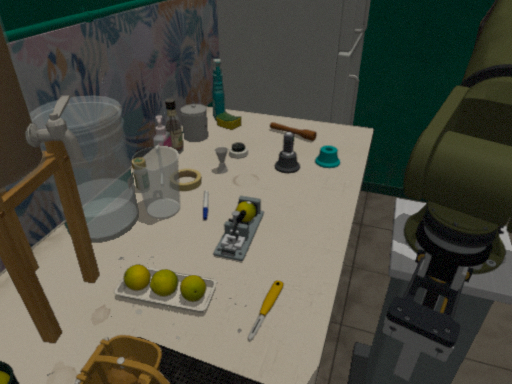

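The scene view shows the clamp at about (230,198), with the lemon at (238,198) and the lever knob at (208,168). The gauge is at (322,280), the peeler at (152,183) and the turquoise decoy at (303,348). In the side view the clamp is at (240,228) and the gauge at (288,150).

```bash
python3 - <<'E'
from h import *
import pickle
o=pickle.load(open("s0.pkl","rb"))
a=o["scene"][0][155:225,190:270]; b=o["side"][0][195:265,205:275]; c=o["scene"][0][255:315,290:350]; d=o["side"][0][125:175,265:325]
f=lambda x:cv2.resize(x,(400,300),interpolation=cv2.INTER_CUBIC)
cv2.imwrite("pics/b.png",np.vstack([np.hstack([f(a),f(b)]),np.hstack([f(c),f(d)])]))
for n in("scene","side"):
    im,dd,m=o[n];P=cloud(m,dd);P[dd==0]=np.nan
    P=P.reshape(-1,3)
    print(n,"valid",np.mean(dd>0))
    hsv=cv2.cvtColor(im,cv2.COLOR_BGR2HSV).reshape(-1,3)
    pts={"scene":[(238,198),(208,168),(322,265),(319,300),(152,183),(347,220)],"side":[(246,208),(288,135),(288,165),(240,228)]}[n]
    for u,v in pts: print(u,v,cloud(m,dd)[v,u].round(1))
    # clamp region
    q=cloud(m,dd)
E
```

```text
scene valid 0.9962412516276041
238 198 [530.1 103.8  63.8]
208 168 [509.7 212.9 111. ]
322 265 [ 507.3 -228.6  130.2]
319 300 [ 492.6 -250.3   29.2]
152 183 [392.4 359.5  18.2]
347 220 [ 704.2 -139.7   60.1]
side valid 0.9958597819010416
246 208 [531.  131.   64.9]
288 135 [ 513.6 -217.4  124.6]
288 165 [ 503.9 -199.3   23.1]
240 228 [521.8 199.5  51.7]
```

View pics/b.png

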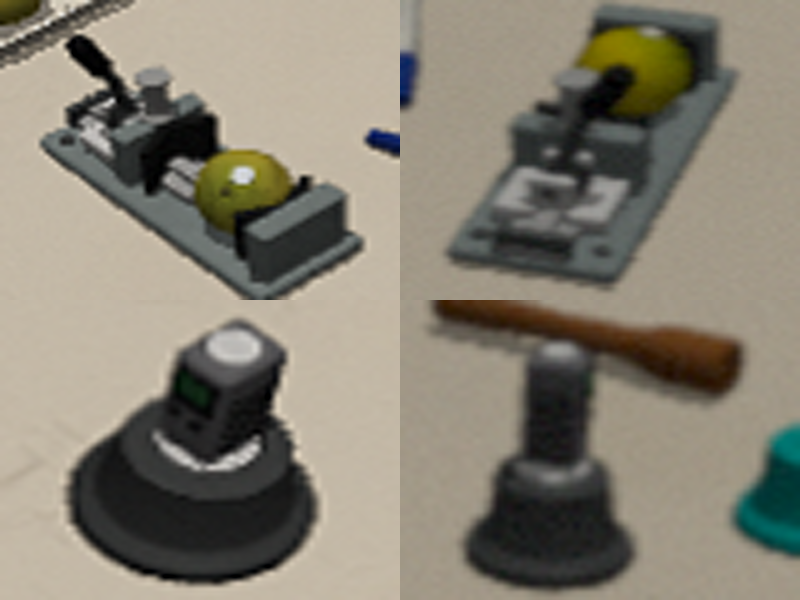

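The crops show the lever raised at +y of the post, the sticker near the lemon's crown, and the gauge display facing scene-left. Next I move the wrist camera over the clamp.

Request:
jog_arm(rows=[2.2,-2.7,0.5,0,0,0,0,2.2,-2.7,0.5,0,0,0,0,2.2,-2.7,0.5,0,0,0,0,2.2,-2.7,0.5,0,0,0,0,2.2,-2.7,0.5,0,0,0,0,2.2,-2.7,0.5,0,0,0,0,2.2,-2.7,0.5,0,0,0,0,2.2,-2.7,0.5,0,0,0,0,2.2,-2.7,0.5,0,0,0,0,2.2,-2.7,0.5,0,0,0,0,2.2,-2.7,0.5,0,0,0,0,2.2,-2.7,0.5,0,0,0,0,2.2,-2.7,0.5,0,0,0,0,2.2,-2.7,0.5,0,0,0,0,0,0,0,0,0,0,0,0,0,0,0,0,0,0])

```text
clock: 1.48
eef_pos: [446.1, 153.5, 245.9]
eef_rot: [-3.141, -0.0, 2.886]
wrist_force: [-0.5, 0.5, 0.0]
finger_gap: 93.8
finger_force: 0.0
```

```bash
python3 - <<'E'
from h import *
import pickle
o=snap("wrist");pickle.dump(o,open("w1.pkl","wb"))
im,d,m=o
cv2.imwrite("pics/w1.png",im); print(m["K"],m["k1"],np.array(m["R"]).round(3).tolist())
# lemon sphere
P=cloud(m,d);hsv=cv2.cvtColor(im,cv2.COLOR_BGR2HSV)
mask=(hsv[...,1]>140)&(hsv[...,0]>20)&(hsv[...,0]<40)&(P[...,2]>25)&(P[...,2]<90)&(abs(P[...,0]-540)<70)&(abs(P[...,1]-115)<70)
q=P[mask];A=np.c_[2*q,np.ones(len(q))];s=np.linalg.lstsq(A,(q**2).sum(1),rcond=None)[0]
print("lemon",len(q),s[:3],np.sqrt(s[3]+s[:3]@s[:3]), proj(m,s[:3]))
# clamp base
c=(P[...,2]>6)&(P[...,2]<100)&(abs(P[...,0]-540)<150)&(abs(P[...,1]-150)<150)
q=P[c][:,:2].astype(np.float32); r=cv2.minAreaRect(q);print(r)
E
```

```text
[[342.60873981   0.         258.33214199]
 [  0.         342.60873981 185.97286854]
 [  0.           0.           1.        ]] -0.002539156016422516 [[0.254, 0.967, 0.0], [0.928, -0.243, 0.283], [0.274, -0.072, -0.959]]
lemon 1357 [537.51856318 117.91364841  41.62426423] 29.65216808846598 (np.float64(249.93981837924096), np.float64(229.76657156317995))
((547.10009765625, 171.17637634277344), (175.47866821289062, 365.20233154296875), 25.368648529052734)
```

View pics/w1.png

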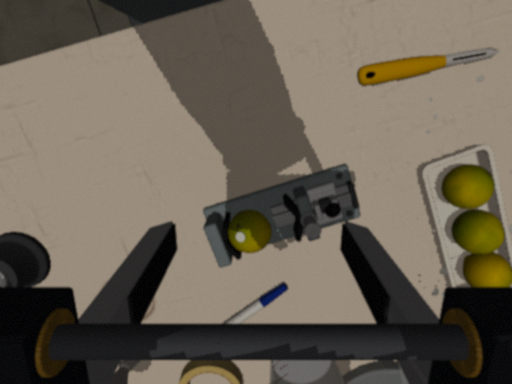

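The wrist view shows the lemon at (249,229), the sticker at (240,237), the lever knob at (333,208) and the post at about (311,232). The gauge stand is at (15,260).

```bash
python3 - <<'E'
from h import *
import pickle
im,d,m=pickle.load(open("w1.pkl","rb"))
cv2.imwrite("pics/w1c.png",cv2.resize(im[155:280,195:370],(700,500),interpolation=cv2.INTER_CUBIC))
P=cloud(m,d)
near=(abs(P[...,0]-530)<100)&(abs(P[...,1]-150)<130)
for lo,hi in((8,20),(53,63),(88,100)):
    k=near&(P[...,2]>lo)&(P[...,2]<hi)
    n,l,st,ce=cv2.connectedComponentsWithStats(k.astype(np.uint8))
    for i in range(1,n):
        if st[i,4]>15:
            q=P[l==i];print(lo,st[i],q.mean(0).round(1),cv2.minAreaRect(q[:,:2].astype(np.float32)))
c=np.array([537.5,117.9,43.5])
hsv=cv2.cvtColor(im,cv2.COLOR_BGR2HSV)
wm=(hsv[...,1]<70)&(hsv[...,2]>140);wm[:225]=0;wm[250:]=0;wm[:,:228]=0;wm[:,255:]=0
n,l,st,ce=cv2.connectedComponentsWithStats(wm.astype(np.uint8));print(st,ce)
E
```

```text
8 [ 203  163  149   81 2743] [514.1 163.1  14. ] ((534.9382934570312, 163.2648468017578), (79.2323989868164, 205.2455291748047), 3.5857627391815186)
8 [320 205  41  23 311] [561.3 246.1  14.3] ((558.3218383789062, 238.40501403808594), (23.905818939208984, 57.74827575683594), 4.0719146728515625)
53 [285 194  32  47 519] [523.7 186.8  57.4] ((531.6951904296875, 187.59005737304688), (57.3803825378418, 32.676239013671875), 3.408139944076538)
53 [229 214  42  38 490] [527.6 120.9  58.7] ((534.7603149414062, 118.42765808105469), (52.65996551513672, 48.119285583496094), 72.08792877197266)
53 [204 221  38  46 856] [539.4  78.7  57.3] ((540.6077270507812, 81.15809631347656), (61.62874221801758, 32.096378326416016), 3.229715585708618)
53 [308 235  12   6  27] [561.9 195.2  57.9] ((561.9393310546875, 195.37762451171875), (14.295547485351562, 4.554581165313721), 86.08876037597656)
88 [304 222  17  16 225] [533.1 193.9  94.2] ((533.3047485351562, 193.82102966308594), (18.548551559448242, 18.66094207763672), 75.45306396484375)
[[     0      0    512    384 196552]
 [   236    233      9      9     56]] [[255.50444157 191.48707721]
 [239.91071429 236.85714286]]
```

View pics/w1c.png

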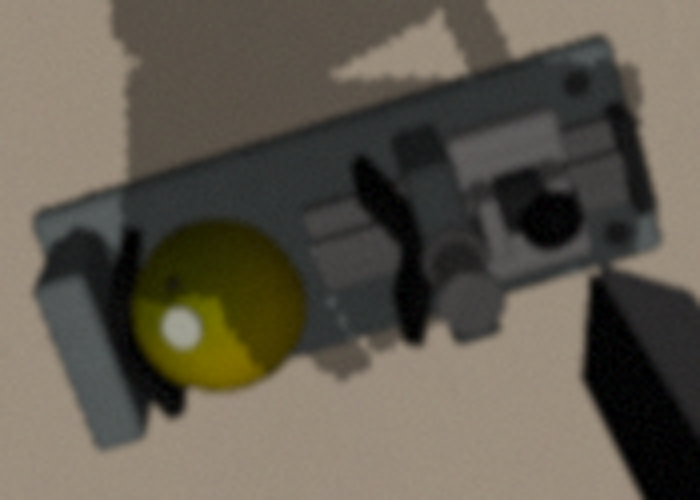

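```bash
python3 - <<'E'
from h import *
import pickle
im,d,m=pickle.load(open("w1.pkl","rb"))
P=cloud(m,d); th=np.radians(3.5); X=np.array([np.cos(th),np.sin(th)]);Y=np.array([-X[1],X[0]])
post=np.array([533.3,193.9]); rel=P[...,:2]-post; a=rel@X;b=rel@Y
k=(abs(b-26.5)<14)&(abs(a)<100)&(P[...,2]>62)
print("lever a,b,z"); q=np.c_[a[k],b[k],P[...,2][k]]; q=q[q[:,2].argsort()]; print(len(q),q[::max(1,len(q)//14)].round(1))
for c,r in((np.array([537.6,118.2,43.5]),28.5),(np.array([537.5,117.9,41.6]),29.65)):
    R=np.array(m["R"]);o=-R.T@np.array(m["t"]);u=ray(m,239.9,236.9);w=R.T@np.array([*u,1]);w/=np.linalg.norm(w)
    e=o-c;B=e@w;t=-B-np.sqrt(B*B-e@e+r*r);s=o+t*w;n=(s-c)/r;print("sticker",s,n,np.degrees(np.arccos(n[2])))
print(P[237,240])
st=manip.read_state();print(st["joints"])
# gauge coarse from scene/side depth
o=pickle.load(open("s0.pkl","rb"))
for nm in("scene","side"):
    i2,d2,m2=o[nm];Q=cloud(m2,d2)
    k=(abs(Q[...,0]-500)<60)&(abs(Q[...,1]+225)<60)&(Q[...,2]>70)&(Q[...,2]<140)
    q=Q[k];print(nm,len(q),q.mean(0),q[q[:,2]>122].mean(0),q.max(0),cv2.minAreaRect(q[:,:2].astype(np.float32)))
E
```

```text
lever a,b,z
5444 [[-21.8  20.5  96.8]
 [-83.6  18.6 290.2]
 [-83.5  18.9 307.6]
 [-83.9  18.7 320.9]
 [-82.   20.9 331.3]
 [-83.6  13.2 339.9]
 [-83.5  17.1 346.7]
 [-81.2  12.9 352.4]
 [-83.2  17.8 357.5]
 [-83.3  13.5 376.8]
 [-85.1  14.  383.5]
 [-99.   17.5 389.8]
 [-99.5  18.  392.6]
 [-98.8  17.6 396.3]
 [-96.5  21.6 397.7]]
sticker [532.00436506 107.29783342  69.230947  ] [-0.19633807 -0.38253216  0.90284025] 25.466046675913674
sticker [532.21432255 107.21352771  68.74743863] [-0.17826905 -0.36042065  0.91559658] 23.709407996642913
[532.04648256 107.42803153  69.50264885]
[ 2.55755487e-01  7.48928598e-02  1.62568640e+00  1.96989123e-04
  1.44171691e+00 -1.06102504e+00]
scene 363 [ 508.8029892  -233.23887094  108.34112825] [ 513.39798745 -229.8402578   126.48003084] [ 530.98188581 -216.35136489  131.26027078] ((514.0537109375, -229.56900024414062), (33.73550033569336, 26.574172973632812), 0.7197263836860657)
side 181 [ 511.27913881 -219.85749499  102.10220077] [ 514.03777692 -225.00087303  125.36289106] [ 529.76584763 -211.24265049  129.49235499] ((512.8995361328125, -224.7490234375), (27.643108367919922, 32.89006423950195), 83.73466491699219)
```

Request:
jog_arm(rows=[0.73,0.34,-0.88,0,0,-0.1045,0,0.73,0.34,-0.88,0,0,-0.1045,0,0.73,0.34,-0.88,0,0,-0.1045,0,0.73,0.34,-0.88,0,0,-0.1045,0,0.73,0.34,-0.88,0,0,-0.1045,0,0.73,0.34,-0.88,0,0,-0.1045,0,0.73,0.34,-0.88,0,0,-0.1045,0,0.73,0.34,-0.88,0,0,-0.1045,0,0.73,0.34,-0.88,0,0,-0.1045,0,0.73,0.34,-0.88,0,0,-0.1045,0,0.73,0.34,-0.88,0,0,-0.1045,0,0.73,0.34,-0.88,0,0,-0.1045,0,0,0,0,0,0,0,0.5,0,0,0,0,0,0,0.5])

```text
clock: 2.7
eef_pos: [532.2, 196.3, 140.1]
eef_rot: [-3.14, 0.0, 1.64]
wrist_force: [0.4, -0.2, 0.2]
finger_gap: 84.5
finger_force: 0.0
```

```bash
python3 - <<'E'
from h import *
import pickle
o=snap("wrist");im,d,m=o;pickle.dump(o,open("w2.pkl","wb"))
P=cloud(m,d); th=np.radians(3.5); X=np.array([np.cos(th),np.sin(th)]);Y=np.array([-X[1],X[0]])
post=np.array([533.3,193.9]); rel=P[...,:2]-post; a=rel@X;b=rel@Y
k=(abs(b-26.5)<14)&(abs(a)<60)&(P[...,2]>62)&(P[...,2]<150)
q=np.c_[a[k],b[k],P[...,2][k]]; q=q[q[:,2].argsort()]; print(len(q),q[::max(1,len(q)//14)].round(1))
k=(abs(b)<14)&(abs(a)<14)&(P[...,2]>88)&(P[...,2]<99);q=P[k];print("post",len(q),q.mean(0) if len(q) else 0,cv2.minAreaRect(q[:,:2].astype(np.float32)) if len(q) else 0)
cv2.imwrite("pics/w2.png",im)
E
```

```text
896 [[  0.5  26.6  62.5]
 [ -3.7  28.2  78.6]
 [ -6.8  26.   87. ]
 [-17.   34.2  99.9]
 [-12.4  29.2 104.4]
 [-13.7  25.7 108.5]
 [-16.4  24.5 112.6]
 [-18.2  29.7 116.2]
 [-18.7  26.9 119.3]
 [-33.5  30.4 122.3]
 [-21.1  27.3 123.9]
 [-27.   31.7 124.9]
 [-25.6  31.9 125.7]
 [-24.2  30.1 126.7]]
post 475 [534.55067738 194.95491599  94.37974072] ((534.5877075195312, 194.7843780517578), (19.122682571411133, 18.79319953918457), 50.775123596191406)
```

View pics/w2.png

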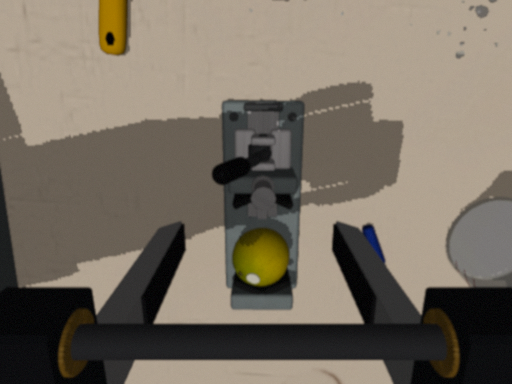

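The post is at (263,198), the lever grip runs from (263,152) to (225,172), and the lemon is at (261,256). The alignment is good, so I descend and grip the post.

Request:
jog_arm(rows=[0.15,-0.2,-1.7,0,0,0,0.5,0,0,-1.7,0,0,0,0.5,0,0,-1.8,0,0,0,0.5,0,0,-1.6,0,0,0,0.6,0,0,0,0,0,0,1,0,0,0,0,0,0,1,0,0,0,0,0,0,1,0,0,0,0,0,0,1,0,0,0,0,0,0,1,0,0,0,0,0,0,1,0,0,0,0,0,0,1,0,0,0,0,0,0,1,0,0,0,0,0,0,1,0,0,0,0,0,0,1], newtons=12)

```text
clock: 3.92
eef_pos: [534.7, 193.3, 72.5]
eef_rot: [-3.142, 0.0, 1.635]
wrist_force: [0.6, -0.2, 0.2]
finger_gap: 0.4
finger_force: 0.0
```

```bash
python3 - <<'E'
from h import *
im=[snap(n)[0] for n in("wrist","scene","side")]
f=lambda x:cv2.resize(x,(400,300),interpolation=cv2.INTER_CUBIC)
cv2.imwrite("pics/c3.png",np.vstack([np.hstack([f(im[0]),f(im[1][130:235,170:310])]),np.hstack([f(im[2][165:270,190:330]),f(im[0])])]))
st=manip.read_state();print(st["eef_pos"],st["finger_gap"],st["finger_force"])
E
```

```text
[534.65752188 193.31851625  72.53548292] 0.7484855511643134 0.0
```

View pics/c3.png

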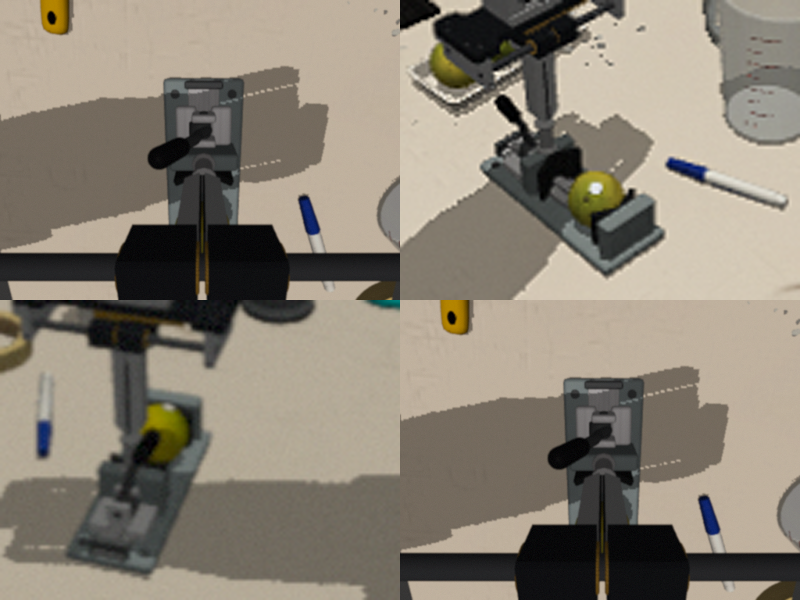

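The fingers closed empty, just on the lemon side of the post, whose cap is still visible ahead of them. I'll measure where the post is now.

```bash
python3 - <<'E'
from h import *
for n in("wrist","scene","side"):
    im,d,m=snap(n);P=cloud(m,d)
    k=(abs(P[...,0]-534)<25)&(abs(P[...,1]-200)<30)&(P[...,2]>60)&(P[...,2]<100)
    q=P[k];print(n,len(q))
    for lo,hi in((60,70),(70,80),(80,90),(90,97)):
        r=q[(q[:,2]>lo)&(q[:,2]<hi)]
        if len(r):print(lo,len(r),r.min(0).round(1),r.max(0).round(1),np.median(r,0).round(1))
    k=(abs(P[...,0]-534)<45)&(abs(P[...,1]-185)<30)&(P[...,2]>53)&(P[...,2]<62);print("jaw",cv2.minAreaRect(P[k][:,:2].astype(np.float32)))
    if n=="wrist":
        print(P[200:250:4,262].round(0).tolist())
E
```

```text
wrist 1084
60 388 [516.5 189.   60. ] [554.4 224.9  70. ] [532.2 200.9  63.2]
70 202 [521.9 194.2  70. ] [542.2 225.   80. ] [530.  201.5  75.7]
80 185 [518.7 196.8  80. ] [539.5 224.7  89.8] [525.1 221.2  83.8]
90 249 [512.  197.3  90. ] [543.5 227.   96.9] [533.3 201.8  94.2]
jaw ((535.0533447265625, 188.21739196777344), (61.273868560791016, 33.34197998046875), 3.8729312419891357)
[[535.0, 203.0, 65.0], [535.0, 201.0, 69.0], [535.0, 202.0, 77.0], [535.0, 201.0, 84.0], [535.0, 203.0, 94.0], [535.0, 200.0, 94.0], [535.0, 203.0, 107.0], [535.0, 204.0, 114.0], [535.0, 204.0, 119.0], [534.0, 204.0, 124.0], [535.0, 202.0, 126.0], [535.0, 202.0, 129.0], [534.0, 202.0, 133.0]]
scene 103
60 32 [510.6 182.3  60.6] [544.2 220.9  69.9] [530.2 189.3  63.4]
70 21 [522.6 185.7  70.2] [542.3 219.6  79.3] [530.4 189.8  74.8]
80 19 [516.5 183.9  80.2] [540.9 217.9  88.7] [529.4 192.6  85. ]
90 28 [509.7 182.7  90.1] [543.  215.5  96.4] [532.1 192.2  93.1]
jaw ((535.2847290039062, 191.6837158203125), (60.94451141357422, 46.07134246826172), 1.0122789144515991)
side 105
60 18 [522.8 193.1  60.2] [543.2 225.5  69.7] [529.8 212.   63.2]
70 20 [520.5 197.4  70.1] [540.9 225.4  78.5] [528.3 221.3  75.5]
80 25 [516.6 196.1  80.2] [540.8 224.7  88.2] [526.2 217.5  83.5]
90 37 [511.  186.2  90.1] [543.7 226.6  96.9] [531.3 199.1  93.6]
jaw ((533.9087524414062, 188.07244873046875), (61.223628997802734, 32.55010986328125), 1.660711646080017)
```

```bash
python3 - <<'E'
from h import *
print(manip.read_state()["eef_pos"],manip.read_state()["joints"],manip.read_state()["eef_rot"])
for n in("scene","side","wrist"):
    im,d,m=snap(n);P=cloud(m,d)
    k=(abs(P[...,0]-534)<22)&(abs(P[...,1]-196)<16)
    for lo in range(58,150,6):
        r=P[k&(P[...,2]>=lo)&(P[...,2]<lo+6)]
        if len(r)>2:print(n,lo,len(r),r.min(0)[:2].round(0),r.max(0)[:2].round(0))
E
```

```text
[534.65903662 193.31079979  72.52748517] [2.82512213e-01 4.44386441e-01 1.57708912e+00 4.28030542e-06
 1.12016611e+00 2.18453472e-01] [-3.14154397e+00  6.86116689e-06  1.63485320e+00]
scene 58 21 [512. 182.] [554. 200.]
scene 64 9 [529. 184.] [539. 191.]
scene 70 7 [529. 186.] [540. 192.]
scene 76 10 [529. 186.] [541. 198.]
scene 82 6 [520. 185.] [539. 212.]
scene 88 21 [520. 183.] [542. 211.]
scene 94 7 [514. 188.] [542. 212.]
scene 100 5 [529. 183.] [542. 187.]
scene 106 13 [523. 181.] [543. 198.]
scene 112 15 [513. 181.] [545. 212.]
scene 118 20 [522. 181.] [545. 201.]
scene 124 14 [522. 183.] [545. 201.]
scene 130 19 [521. 181.] [547. 200.]
scene 136 18 [521. 180.] [547. 199.]
scene 142 21 [521. 180.] [547. 202.]
scene 148 20 [521. 181.] [547. 199.]
side 58 14 [516. 190.] [556. 203.]
side 64 3 [534. 200.] [538. 202.]
side 70 5 [532. 200.] [538. 202.]
side 76 8 [532. 197.] [541. 201.]
side 82 6 [530. 197.] [541. 202.]
side 88 27 [526. 186.] [544. 205.]
side 94 4 [526. 191.] [543. 201.]
side 100 6 [530. 200.] [541. 204.]
side 106 21 [521. 191.] [543. 204.]
side 112 21 [521. 188.] [543. 205.]
side 118 23 [521. 186.] [546. 205.]
side 124 22 [521. 190.] [545. 205.]
side 130 26 [521. 189.] [545. 203.]
side 136 21 [520. 189.] [544. 205.]
side 142 29 [520. 186.] [545. 205.]
side 148 23 [520. 189.] [544. 205.]
wrist 58 695 [512. 182.] [556. 205.]
wrist 64 102 [526. 191.] [543. 203.]
wrist 70 69 [527. 193.] [541. 202.]
wrist 76 69 [528. 196.] [541. 202.]
wrist 82 22 [530. 200.] [539. 202.]
wrist 88 92 [526. 197.] [543. 204.]
wrist 94 124 [526. 198.] [543. 204.]
wrist 100 48 [526. 201.] [539. 204.]
wrist 106 156 [521. 201.] [544. 204.]
wrist 112 209 [521. 201.] [545. 204.]
wrist 118 239 [521. 201.] [545. 204.]
wrist 124 272 [520. 201.] [545. 204.]
wrist 130 312 [520. 194.] [545. 204.]
wrist 136 361 [520. 186.] [545. 205.]
wrist 142 350 [520. 201.] [545. 205.]
wrist 148 406 [520. 201.] [545. 204.]
```

The reported TCP does not match what the cameras show. At eef z = 72.5 the fingertips are visibly at z ≈ 102, not 64.5, so they stand about 38 mm higher than the tool description says. The x and y readings agree. From here I trust the cameras: I'll open, go down about 35 mm in steps while watching the force, and regrip.

Request:
jog_arm(rows=[0,0,0,0,0,0,0.4,0,0,0,0,0,0,0.4,0,0,0,0,0,0,0.4,0,0,0,0,0,0,0.4,0,0,0,0,0,0,0.4,0,0,0,0,0,0,0.4,0,0,0,0,0,0,0.4,0,0.1,-1.2,0,0,0,0.4,0,0,-1.2,0,0,0,0.4,0,0,-0.9,0,0,0,0.4,0,0,0,0,0,0,0.4])

```text
clock: 5.28
eef_pos: [533.2, 193.9, 36.6]
eef_rot: [-3.137, 0.001, 1.635]
wrist_force: [-0.3, -0.1, -0.3]
finger_gap: 56.4
finger_force: 0.0
```

```bash
python3 - <<'E'
from h import *
st=manip.read_state();print(st["eef_pos"],st["finger_gap"])
for n in("scene","side"):
    im,d,m=snap(n);P=cloud(m,d)
    for s in(-1,1):
        k=((P[...,0]-534)*s>14)&((P[...,0]-534)*s<50)&(abs(P[...,1]-194)<13)
        for lo in range(58,120,4):
            r=P[k&(P[...,2]>=lo)&(P[...,2]<lo+4)]
            if len(r)>1:print(n,s,lo,len(r),r.min(0)[:2].round(0),r.max(0)[:2].round(0))
E
```

```text
[533.24190465 193.89897165  36.57645343] 56.42461508220901
scene -1 58 5 [507. 184.] [519. 197.]
scene -1 66 3 [499. 182.] [506. 184.]
scene -1 74 6 [493. 181.] [502. 199.]
scene -1 78 8 [493. 181.] [503. 198.]
scene -1 82 3 [494. 182.] [496. 193.]
scene -1 86 10 [492. 181.] [503. 197.]
scene -1 90 7 [492. 182.] [505. 195.]
scene -1 94 6 [494. 181.] [503. 197.]
scene -1 98 6 [494. 181.] [506. 201.]
scene -1 102 9 [492. 181.] [505. 198.]
scene -1 106 12 [492. 182.] [506. 198.]
scene -1 110 2 [493. 184.] [497. 198.]
scene -1 114 6 [493. 181.] [502. 198.]
scene -1 118 9 [493. 182.] [504. 197.]
scene 1 58 6 [548. 185.] [565. 198.]
scene 1 66 6 [562. 187.] [568. 203.]
scene 1 70 4 [562. 187.] [572. 202.]
scene 1 74 8 [561. 184.] [572. 202.]
scene 1 78 8 [561. 186.] [573. 202.]
scene 1 82 8 [561. 184.] [568. 203.]
scene 1 86 7 [562. 185.] [572. 203.]
scene 1 90 7 [562. 185.] [572. 196.]
scene 1 94 10 [561. 185.] [574. 201.]
scene 1 98 5 [562. 187.] [570. 204.]
scene 1 102 9 [561. 185.] [575. 196.]
scene 1 106 7 [561. 185.] [574. 200.]
scene 1 110 5 [563. 186.] [575. 188.]
scene 1 114 13 [5
[... 431 characters left out ...]

side -1 106 7 [492. 190.] [502. 201.]
side -1 110 8 [492. 189.] [501. 201.]
side -1 114 6 [492. 189.] [501. 201.]
side -1 118 9 [492. 190.] [502. 203.]
side 1 58 6 [548. 193.] [563. 201.]
side 1 66 5 [560. 190.] [563. 204.]
side 1 70 5 [560. 189.] [567. 206.]
side 1 74 11 [560. 188.] [571. 207.]
side 1 78 9 [560. 188.] [570. 206.]
side 1 82 4 [560. 194.] [562. 205.]
side 1 86 9 [561. 192.] [571. 207.]
side 1 90 7 [560. 194.] [567. 206.]
side 1 94 8 [560. 192.] [572. 207.]
side 1 98 12 [560. 194.] [572. 207.]
side 1 102 8 [561. 191.] [571. 207.]
side 1 106 9 [561. 193.] [571. 206.]
side 1 110 8 [561. 191.] [571. 206.]
side 1 114 11 [561. 191.] [571. 206.]
side 1 118 5 [560. 188.] [568. 206.]
```

The cameras confirm it: the tips are at z ≈ 67 when eef z = 36.6, so the tip is about 30 mm above the reported TCP. I grip the post and slide it.

Request:
jog_arm(rows=[0.15,0,0,0,0,0,1,0,0,0,0,0,0,1,0,0,0,0,0,0,1,0,0,0,0,0,0,1,0,0,0,0,0,0,1,0,0,0,0,0,0,1,0,0,0,0,0,0,1,0,0,0,0,0,0,1,0.03,-0.5,0,0,0,0,1,0.03,-0.5,0,0,0,0,1,0.03,-0.5,0,0,0,0,1,0.03,-0.5,0,0,0,0,1,0.03,-0.5,0,0,0,0,1,0.02,-0.3,0,0,0,0,1,0,0,0,0,0,0,1])

```text
clock: 6.63
eef_pos: [537.9, 165.3, 39.6]
eef_rot: [-3.141, 0.001, 1.634]
wrist_force: [-3.3, -3.1, 4.1]
finger_gap: 18.4
finger_force: 12.0
```

```bash
cat > jaw.py <<'E'
from h import *
st=manip.read_state();print(st["eef_pos"],st["wrist_force"],st["finger_gap"],st["finger_force"])
for n in("scene","side","wrist"):
    im,d,m=snap(n);P=cloud(m,d);hsv=cv2.cvtColor(im,cv2.COLOR_BGR2HSV)
    k=(abs(P[...,0]-535)<45)&(abs(P[...,1]-160)<60)&(P[...,2]>54)&(P[...,2]<61)&(hsv[...,1]<90)&(hsv[...,2]>50)
    q=P[k];Y=np.array([-.061,.998]);print(n,"jawtop along Y pct",np.percentile((q[:,:2]-[537.6,118.2])@Y,[5,50,95]).round(1))
    k=(hsv[...,1]>140)&(hsv[...,0]>18)&(hsv[...,0]<42)&(P[...,2]>30)&(P[...,2]<90)&(abs(P[...,0]-538)<40)&(abs(P[...,1]-118)<40)
    q=P[k]
    if len(q)>50:
        from scipy.optimize import least_squares
        print(" lemon",len(q),least_squares(lambda c:np.linalg.norm(q-c,axis=1)-28.5,[538,118,43],loss="soft_l1").x.round(1))
E
python3 jaw.py
```

```text
[537.87801673 165.29203236  39.59653467] [-3.29388273 -3.07869031  4.10271564] 18.376574588010712 12.000311957672238
scene jawtop along Y pct [37.7 44.1 51.6]
 lemon 237 [540.  117.1  42.6]
side jawtop along Y pct [41.9 51.4 56.3]
 lemon 92 [538.9 116.7  43.8]
wrist jawtop along Y pct [41.4 52.2 54.7]
 lemon 1945 [537.3 117.5  43.2]
```

Request:
jog_arm(rows=[-0.1,-0.2,0,0,0,0,1,0,-0.15,0,0,0,0,1,0,-0.1,0,0,0,0,1,0,0,0,0,0,0,1])

```text
clock: 7.12
eef_pos: [538.0, 162.0, 39.7]
eef_rot: [3.139, -0.001, 1.635]
wrist_force: [4.8, 1.5, -1.0]
finger_gap: 18.8
finger_force: 12.0
```

```bash
python3 jaw.py
```

```text
[537.99015512 162.00801147  39.7163831 ] [ 4.78842119  1.48993843 -1.00613835] 18.75005859259592 11.99980354635045
scene jawtop along Y pct [33.9 39.5 47.6]
 lemon 239 [540.2 116.9  42.7]
side jawtop along Y pct [39.7 47.4 52.7]
 lemon 86 [538.  117.7  42.7]
wrist jawtop along Y pct [38.2 48.6 51.2]
 lemon 1844 [537.4 117.3  43.2]
```

Request:
jog_arm(rows=[0,-0.1,0,0,0,0,1,0,-0.05,0,0,0,0,1,0,0,0,0,0,0,1])

```text
clock: 7.52
eef_pos: [538.1, 160.6, 39.7]
eef_rot: [3.138, -0.001, 1.635]
wrist_force: [6.7, 2.8, -1.0]
finger_gap: 18.7
finger_force: 12.0
```

Request:
jog_arm(rows=[0,-0.05,0,0,0,0,1,0,-0.05,0,0,0,0,1,0,0,0,0,0,0,1])

```text
clock: 7.77
eef_pos: [538.1, 159.8, 39.7]
eef_rot: [3.138, -0.001, 1.635]
wrist_force: [6.4, 3.6, -2.4]
finger_gap: 18.6
finger_force: 12.0
```

```bash
python3 jaw.py
```

```text
[538.10773347 159.76635412  39.73321601] [ 6.38652864  3.58156283 -2.40815713] 18.58698812448972 11.999847195111215
scene jawtop along Y pct [32.6 37.4 46.7]
 lemon 238 [539.7 116.5  42.6]
side jawtop along Y pct [37.1 44.4 49.6]
 lemon 79 [538.7 116.   43.4]
wrist jawtop along Y pct [35.9 46.4 48.9]
 lemon 1788 [537.3 116.9  43.2]
```

Request:
jog_arm(rows=[0,0,0,0,0,0,0.5,0,0,0,0,0,0,0.5,0,0,0,0,0,0,0.5,0,0,0,0,0,0,0.5,0,0,0,0,0,0,0.5,0,0,2,0,0,0,0.5,0,0,2,0,0,0,0.5,0,0,2,0,0,0,0.5,0,0,2,0,0,0,0.5,0,0,0,0,0,0,0.5])

```text
clock: 8.75
eef_pos: [538.4, 159.6, 123.4]
eef_rot: [3.136, -0.001, 1.635]
wrist_force: [-0.6, -0.6, 1.1]
finger_gap: 47.1
finger_force: 0.0
```

```bash
cat > post.py <<'E'
from h import *
st=manip.read_state();print(st["eef_pos"],st["wrist_force"],st["finger_gap"])
im,d,m=snap("wrist");P=cloud(m,d)
k=(abs(P[...,0]-535)<15)&(abs(P[...,1]-162)<20)&(P[...,2]>91)&(P[...,2]<98);q=P[k]
p=np.array(cv2.minEnclosingCircle(q[:,:2].astype(np.float32))[0]);print("post",len(q),p,q.mean(0),np.linalg.norm(p-[537.6,118.2]))
X=np.array([.998,.061]);Y=np.array([-.061,.998]);rel=P[...,:2]-p;a=rel@X;b=rel@Y
k=(abs(b-26.5)<14)&(a<12)&(a>-100)&(P[...,2]>40)&(P[...,2]<140)
q=np.c_[a[k],b[k],P[...,2][k]]
for z in range(40,140,6):
    r=q[(q[:,2]>=z)&(q[:,2]<z+6)]
    if len(r)>3:print(z,len(r),r.min(0).round(1),r.max(0).round(1))
E
python3 post.py; python3 jaw.py
```

```text
[538.43587427 159.64552286 123.4153366 ] [-0.56135482 -0.55534722  1.09633559] 47.12034925163806
post 543 [536.56549072 159.9662323 ] [536.66097008 160.42499661  94.35007504] 41.77904223371041
40 108 [-13.3  17.   40.1] [10.9 33.4 46. ]
46 465 [-10.5  12.5  46. ] [10.8 40.5 52. ]
52 41 [-2.8 22.9 52.1] [ 3.8 31.1 57.9]
58 29 [-6.8 23.6 58.3] [ 1.2 30.8 64. ]
64 21 [-7.5 24.5 64.1] [-1.2 30.9 69.6]
70 27 [-8.8 24.5 70. ] [-2.  30.8 76. ]
76 48 [-12.3  22.5  76. ] [-3.4 31.  81.9]
82 51 [-12.9  23.3  82. ] [-5.7 30.8 87.9]
88 24 [-12.8  24.   88. ] [-8.4 30.5 91.4]
94 43 [-21.3  22.7  94.4] [-10.2  33.8  99.9]
100 103 [-22.2  20.4 100. ] [-10.9  33.8 105.9]
106 116 [-25.8  20.3 106.1] [-14.   33.9 112. ]
112 123 [-30.1  20.4 112.1] [-16.3  33.8 118. ]
118 193 [-35.6  19.5 118.1] [-19.2  33.8 124. ]
124 288 [-35.   19.8 124. ] [-22.4  32.9 128.8]
[537.7439571  159.47479503 121.25738302] [ 0.48983149 -0.71942888 -1.31606649] 46.913793920237275 0.0
scene jawtop along Y pct [31.5 37.6 47.2]
 lemon 234 [539.9 116.1  42.6]
side jawtop along Y pct [35.7 44.7 50. ]
 lemon 98 [538.4 117.   42.6]
wrist jawtop along Y pct [34.9 41.7 48.4]
 lemon 2548 [537.8 116.9  43.2]
```

Request:
jog_arm(rows=[-0.21,0.18,0.1,0,0,0.112,0.64,-0.21,0.18,0.1,0,0,0.112,0.64,-0.21,0.18,0,0,0,0.112,0.64,-0.21,0.18,0,0,0,0.112,0.64,-0.21,0.18,0,0,0,0.112,0.64,-0.21,0.18,0,0,0,0.112,0.64,-0.21,0.18,0,0,0,0.112,0.64,-0.21,0.18,0,0,0,0.112,0.64,-0.21,0.18,0,0,0,0.112,0.64,-0.21,0.18,0,0,0,0.112,0.64,-0.21,0.18,0,0,0,0.112,0.64,-0.21,0.18,0,0,0,0.112,0.64,-0.21,0.18,0,0,0,0.112,0.64,-0.21,0.18,0,0,0,0.112,0.64,0,0,0,0,0,0,0.64,0,0,0,0,0,0,0.64])

```text
clock: 10.28
eef_pos: [507.1, 184.4, 120.7]
eef_rot: [-3.141, -0.001, -3.084]
wrist_force: [0.2, 0.9, 0.4]
finger_gap: 33.9
finger_force: 0.0
```

```bash
python3 - <<'E'
from h import *
st=manip.read_state();print(st["eef_pos"],st["eef_rot"],st["joints"],st["finger_gap"])
im,d,m=snap("wrist");cv2.imwrite("pics/w4.png",im);P=cloud(m,d)
k=(abs(P[...,0]-507)<22)&(abs(P[...,1]-187)<14)&(P[...,2]>98)&(P[...,2]<135);q=P[k]
for z in range(98,135,5):
    r=q[(q[:,2]>=z)&(q[:,2]<z+5)]
    if len(r)>3:print(z,len(r),r.min(0).round(1),r.max(0).round(1))
k=(abs(P[...,0]-535)<15)&(abs(P[...,1]-160)<14)&(P[...,2]>91)&(P[...,2]<98);print("post",cv2.minEnclosingCircle(P[k][:,:2].astype(np.float32)))
for n in("scene","side"):
    im,d,m=snap(n);P=cloud(m,d)
    k=(abs(P[...,0]-507)<14)&(abs(P[...,1]-186)<40)&(P[...,2]>135)&(P[...,2]<165)
    for z in range(135,165,4):
        r=P[k&(P[...,2]>=z)&(P[...,2]<z+4)]
        if len(r)>1:print(n,z,len(r),r.min(0).round(0),r.max(0).round(0))
E
```

```text
[507.11416841 184.4108194  120.69814785] [-3.14124786e+00 -1.34795557e-03 -3.08372545e+00] [ 2.80922409e-01  3.29691362e-01  1.61599534e+00 -4.08869629e-05
  1.19729679e+00 -1.34772641e+00] 33.91665920114147
103 6 [516.5 181.6 105.9] [520.6 190.5 107.9]
108 4 [515.8 184.4 109.9] [519.  189.7 112.7]
118 96 [498.1 177.  118.1] [514.8 191.  123. ]
123 306 [499.  177.2 123. ] [512.4 190.8 128. ]
128 7 [503.5 182.9 128. ] [508.3 185.6 129. ]
post ((535.8658447265625, 164.13677978515625), 8.886445045471191)
scene 147 3 [501. 166. 150.] [510. 204. 150.]
scene 151 9 [496. 200. 151.] [516. 206. 155.]
scene 155 9 [497. 158. 156.] [510. 207. 158.]
scene 159 21 [496. 153. 159.] [518. 210. 163.]
scene 163 7 [499. 154. 163.] [515. 204. 165.]
side 147 2 [506. 167. 150.] [508. 167. 151.]
side 151 11 [498. 165. 151.] [509. 208. 155.]
side 155 13 [495. 159. 155.] [515. 212. 159.]
side 159 20 [495. 159. 159.] [512. 213. 163.]
side 163 13 [495. 158. 163.] [513. 215. 165.]
```

Request:
jog_arm(rows=[0,0,-1.6,0,0,0,0.64,0,0,-1.6,0,0,0,0.64,0,0,-1.6,0,0,0,0.64,0,0,-1.6,0,0,0,0.64,0,0,0,0,0,0,1,0,0,0,0,0,0,1,0,0,0,0,0,0,1,0,0,0,0,0,0,1,0,0,0,0,0,0,1,0,0,0,0,0,0,1], newtons=18)

```text
clock: 11.27
eef_pos: [508.0, 184.6, 58.5]
eef_rot: [3.141, 0.002, -3.081]
wrist_force: [-0.5, -1.8, 3.3]
finger_gap: 14.3
finger_force: 18.0
```

```bash
python3 - <<'E'
import numpy as np
p=np.linspace(1.20,0.06,17)
r=71;x=-r*np.cos(p);z=r*np.sin(p)
print((np.c_[np.diff(x),np.diff(x)*.061,np.diff(z)]/10).round(2).tolist())
E
```

```text
[[-0.46, -0.03, -0.2], [-0.45, -0.03, -0.23], [-0.43, -0.03, -0.26], [-0.41, -0.03, -0.29], [-0.39, -0.02, -0.32], [-0.37, -0.02, -0.35], [-0.34, -0.02, -0.37], [-0.31, -0.02, -0.4], [-0.28, -0.02, -0.42], [-0.25, -0.02, -0.44], [-0.22, -0.01, -0.46], [-0.19, -0.01, -0.47], [-0.15, -0.01, -0.48], [-0.12, -0.01, -0.49], [-0.08, -0.01, -0.5], [-0.05, -0.0, -0.5]]
```

Gripped on the 15 mm bar. First half of the arc.

Request:
jog_arm(rows=[-0.46,-0.03,-0.2,0,0,0,1,-0.45,-0.03,-0.23,0,0,0,1,-0.43,-0.03,-0.26,0,0,0,1,-0.41,-0.03,-0.29,0,0,0,1,-0.39,-0.02,-0.32,0,0,0,1,-0.37,-0.02,-0.35,0,0,0,1,-0.34,-0.02,-0.37,0,0,0,1,-0.31,-0.02,-0.4,0,0,0,1])

```text
clock: 11.93
eef_pos: [475.3, 182.5, 33.1]
eef_rot: [-3.142, -0.0, -3.08]
wrist_force: [-1.7, -1.2, 6.4]
finger_gap: 14.2
finger_force: 18.0
```

Request:
jog_arm(rows=[-0.28,-0.02,-0.42,0,0,0,1,-0.25,-0.02,-0.44,0,0,0,1,-0.22,-0.01,-0.46,0,0,0,1,-0.19,-0.01,-0.47,0,0,0,1,-0.15,-0.01,-0.48,0,0,0,1,0,0,0,0,0,0,1])

```text
clock: 12.43
eef_pos: [464.1, 181.6, 9.8]
eef_rot: [-3.141, -0.001, -3.08]
wrist_force: [0.3, -0.1, 2.8]
finger_gap: 14.1
finger_force: 18.0
```

Request:
jog_arm(rows=[-0.12,-0.01,-0.45,0,0,0,1,-0.05,0,-0.4,0,0,0,1,0,0,-0.3,0,0,0,1,0,0,0,0,0,0,1])

```text
clock: 12.77
eef_pos: [462.2, 181.5, -1.6]
eef_rot: [-3.141, -0.002, -3.08]
wrist_force: [-3.1, -1.9, 2.9]
finger_gap: 14.7
finger_force: 18.0
```

```bash
cat > lev.py <<'E'
from h import *
st=manip.read_state();print(st["eef_pos"],st["wrist_force"],st["finger_gap"])
for n in("scene","side","wrist"):
    im,d,m=snap(n);P=cloud(m,d)
    v=im.max(2)
    k=(P[...,0]>430)&(P[...,0]<530)&(abs(P[...,1]-188)<12)&(P[...,2]>20)&(P[...,2]<75)&(v<60)
    for x in range(430,530,6):
        r=P[k&(P[...,0]>=x)&(P[...,0]<x+6)]
        if len(r)>2:print(n,x,len(r),r.min(0)[1:].round(0),r.max(0)[1:].round(0))
E
python3 lev.py
```

```text
[462.20480669 181.49021774  -1.5996302 ] [-3.14055707 -1.94273912  2.91246147] 14.73218583648188
scene 448 12 [178.  32.] [191.  75.]
scene 454 16 [180.  29.] [192.  74.]
scene 460 4 [186.  34.] [188.  74.]
side 448 6 [197.  50.] [199.  69.]
side 496 4 [187.  55.] [189.  60.]
side 502 7 [185.  52.] [189.  61.]
side 508 7 [185.  50.] [190.  57.]
side 514 8 [184.  48.] [191.  55.]
side 520 10 [186.  40.] [194.  52.]
side 526 5 [184.  39.] [189.  52.]
wrist 448 1107 [176.  29.] [200.  75.]
wrist 454 64 [176.  40.] [189.  75.]
wrist 460 113 [176.  42.] [189.  75.]
wrist 466 248 [176.  68.] [190.  75.]
wrist 472 256 [176.  65.] [190.  75.]
wrist 478 235 [176.  65.] [190.  73.]
wrist 484 71 [177.  63.] [188.  71.]
wrist 490 14 [179.  62.] [187.  65.]
wrist 502 14 [194.  20.] [195.  28.]
wrist 520 8 [184.  51.] [188.  52.]
wrist 526 49 [182.  48.] [190.  52.]
```

The lever slipped a little in the pads and is still about 0.35 rad up. I'll release it and press it down from above with closed fingertips.

Request:
jog_arm(rows=[0,0,0,0,0,0,0.6,0,0,0,0,0,0,0.6,0,0,0,0,0,0,0.6,0,0,0,0,0,0,0.6,0,0,2,0,0,0,0.6,0,0,2,0,0,0,0.6,0,0,2,0,0,0,0.7,0.3,0.15,0.5,0,0,0,1,0.3,0,0,0,0,0,1,0,0,0,0,0,0,1,0,0,0,0,0,0,1,0,0,0,0,0,0,1,0,0,0,0,0,0,1])

```text
clock: 14.0
eef_pos: [468.8, 183.0, 63.3]
eef_rot: [-3.141, -0.001, -3.08]
wrist_force: [-0.3, 0.3, 0.1]
finger_gap: 0.1
finger_force: 0.0
```

```bash
python3 lev.py
```

```text
[468.82904782 183.04280037  63.25891784] [-0.25826366  0.30804059  0.06480962] 0.09017243309330651
scene 448 4 [178.  68.] [181.  74.]
scene 454 4 [176.  71.] [180.  75.]
scene 460 4 [176.  73.] [183.  74.]
scene 466 4 [177.  68.] [180.  74.]
scene 472 6 [177.  70.] [186.  74.]
scene 478 6 [176.  60.] [181.  71.]
scene 484 6 [177.  62.] [187.  72.]
scene 490 6 [178.  60.] [185.  67.]
scene 496 6 [178.  58.] [182.  64.]
scene 502 5 [179.  56.] [184.  63.]
scene 508 5 [179.  52.] [185.  59.]
scene 514 4 [181.  50.] [184.  56.]
scene 520 7 [177.  46.] [183.  54.]
scene 526 7 [179.  34.] [194.  52.]
side 448 4 [184.  70.] [189.  74.]
side 454 9 [185.  66.] [189.  75.]
side 460 8 [184.  65.] [189.  73.]
side 466 12 [185.  64.] [191.  75.]
side 472 14 [181.  61.] [189.  73.]
side 478 11 [180.  62.] [191.  72.]
side 484 8 [181.  61.] [189.  68.]
side 490 6 [185.  59.] [189.  67.]
side 496 9 [185.  54.] [188.  63.]
side 502 9 [184.  52.] [188.  63.]
side 508 8 [183.  49.] [190.  59.]
side 514 8 [184.  48.] [192.  55.]
side 520 12 [186.  40.] [198.  54.]
side 526 4 [186.  42.] [190.  49.]
wrist 448 93 [176.  71.] [188.  75.]
wrist 454 15 [177.  74.] [188.  75.]
wrist 460 54 [176.  71.] [189.  75.]
wrist 466 13 [176.  71.] [189.  75.]
```

Request:
jog_arm(rows=[0,0,-0.8,0,0,0,1,0,0,-0.8,0,0,0,1,0,0,-0.5,0,0,0,1,0,0,-0.5,0,0,0,1,0,0,-0.4,0,0,0,1,0,0,-0.3,0,0,0,1,0,0,-0.3,0,0,0,1,0,0,0,0,0,0,1])

```text
clock: 14.82
eef_pos: [468.8, 183.1, 27.3]
eef_rot: [-3.141, -0.001, -3.08]
wrist_force: [-0.3, -1.1, 0.5]
finger_gap: 0.7
finger_force: 0.2
```

Request:
jog_arm(rows=[0,0,-0.15,0,0,0,1,0,0,-0.15,0,0,0,1,0,0,0,0,0,0,1])

```text
clock: 15.07
eef_pos: [469.1, 183.3, 25.8]
eef_rot: [3.142, -0.0, -3.08]
wrist_force: [-8.0, -1.9, 16.1]
finger_gap: 0.2
finger_force: 8.3
```

```bash
python3 lev.py
```

```text
[469.11033834 183.26488446  25.77680911] [-8.00950081 -1.86129771 16.13330366] 0.15426995406607064
scene 442 4 [177.  44.] [182.  49.]
scene 448 8 [177.  49.] [183.  56.]
scene 454 7 [178.  51.] [187.  69.]
scene 460 4 [176.  48.] [186.  72.]
scene 466 3 [176.  49.] [181.  54.]
scene 478 5 [176.  43.] [179.  53.]
scene 484 5 [177.  47.] [183.  50.]
scene 490 8 [177.  47.] [184.  52.]
scene 496 6 [179.  49.] [185.  53.]
scene 502 4 [179.  46.] [183.  53.]
scene 508 5 [180.  45.] [184.  50.]
scene 514 6 [180.  42.] [187.  48.]
scene 520 5 [180.  42.] [188.  49.]
scene 526 7 [181.  36.] [193.  49.]
side 442 5 [183.  45.] [189.  53.]
side 448 11 [182.  45.] [189.  56.]
side 454 13 [181.  41.] [190.  56.]
side 460 10 [184.  42.] [190.  53.]
side 466 9 [186.  45.] [192.  54.]
side 472 12 [184.  41.] [189.  55.]
side 478 8 [181.  45.] [189.  53.]
side 484 9 [180.  44.] [188.  53.]
side 490 7 [182.  47.] [189.  52.]
side 496 10 [182.  44.] [187.  52.]
side 502 8 [181.  43.] [190.  51.]
side 508 8 [184.  41.] [189.  50.]
side 514 10 [181.  41.] [189.  49.]
side 520 8 [184.  36.] [195.  48.]
side 526 4 [187.  42.] [191.  47.]
wrist 442 182 [176.  47.] [187.  55.]
wrist 448 218 [176.  49.] [188.  56.]
wrist 454 601 [176.  50.] [194.  75.]
wrist 460 4 [176.  51.] [188.  57.]
wrist 502 3 [185.  51.] [186.  51.]
wrist 508 15 [186.  49.] [187.  51.]
wrist 514 15 [186.  47.] [187.  50.]
wrist 520 17 [186.  47.] [187.  50.]
wrist 526 12 [187.  48.] [188.  49.]
```

The lever is level and against its stop at 16 N. Next I rise and go to the gauge.

Request:
jog_arm(rows=[0,0,2.2,0,0,0,1,0,0,2.5,0,0,0,0.3,0,0,2.5,0,0,0,0.3,0,0,2.5,0,0,0,0.3,0,-2.9,0.5,0,0,0,0.3,0,-2.9,0.5,0,0,0,0.3,0,-2.9,0.5,0,0,0,0.3,0,-2.9,0.5,0,0,0,0.3,0,-2.9,0.5,0,0,0,0.3,0,-2.9,0.5,0,0,0,0.3,0.1,-2.9,0.5,0,0,0,0.3,0.1,-2.9,0.5,0,0,0,0.3,0.1,-2.9,0.5,0,0,0,0.3,0.1,-2.9,0.5,0,0,0,0.3,0.1,-2.9,0,0,0,0,0.3,0.1,-2.9,0,0,0,0,0.3,0.1,-2.9,0,0,0,0,0.3,0.1,-2.9,0,0,0,0,0.3,0,0,0,0,0,0,0.3,0,0,0,0,0,0,0.3])

```text
clock: 16.88
eef_pos: [477.1, -223.8, 171.6]
eef_rot: [3.141, -0.0, -3.083]
wrist_force: [-1.0, -0.0, 0.1]
finger_gap: 65.9
finger_force: 0.0
```

```bash
python3 jaw.py; python3 - <<'E'
from h import *
st=manip.read_state();print(st["eef_rot"],st["joints"])
im,d,m=snap("wrist");cv2.imwrite("pics/w5.png",im);P=cloud(m,d)
g=(abs(P[...,0]-513)<60)&(abs(P[...,1]+227)<60)
for lo,hi in((40,58),(58,66),(117,127),(127,140)):
    q=P[g&(P[...,2]>lo)&(P[...,2]<hi)]
    if len(q)>5:print(lo,len(q),q.mean(0).round(1),cv2.minAreaRect(q[:,:2].astype(np.float32)))
for n in("scene","side"):
    im,d,m=snap(n);P=cloud(m,d)
    k=(abs(P[...,0]-536)<13)&(abs(P[...,1]-161)<13)&(P[...,2]>90)&(P[...,2]<98);print(n,"post",cv2.minEnclosingCircle(P[k][:,:2].astype(np.float32)))
E
```

```text
[ 477.06772083 -223.83516754  171.64410391] [-0.97578789 -0.0415659   0.07452209] 65.91214078735297 0.0
scene jawtop along Y pct [31.1 37.2 46.9]
 lemon 236 [539.8 116.5  42.7]
side jawtop along Y pct [34.8 45.5 50.6]
 lemon 158 [538.3 117.1  42.5]
[ 3.14154054e+00  3.56413047e-05 -3.07965555e+00] [-5.04997544e-01  2.50865772e-01  1.59305107e+00  6.55263033e-05
  1.29767373e+00 -2.13774865e+00]
40 1569 [ 503.1 -228.7   51.7] ((509.684814453125, -228.80577087402344), (59.85708236694336, 54.26427459716797), 87.98761749267578)
58 118 [ 504.7 -227.8   59. ] ((507.43511962890625, -228.6293487548828), (22.934497833251953, 35.119049072265625), 1.6899393796920776)
117 754 [ 509.  -228.9  124.3] ((512.6307983398438, -228.86138916015625), (25.99264907836914, 32.192291259765625), 89.7489013671875)
127 407 [ 513.1 -228.9  128.5] ((513.5919189453125, -229.18997192382812), (23.411569595336914, 18.667062759399414), 2.600203037261963)
scene post ((537.4619750976562, 158.86277770996094), 10.523371696472168)
side post ((537.193359375, 159.93252563476562), 10.10169506072998)Traceback (most recent call 
[... 200 characters left out ...]
                                   ~~~~~~~~~~~~~^^^^^^^^^^^^^^^^^^^^^^^^^^^^^^^^^^^^^
    return _quantile_unchecked(
        a, q, axis, out, overwrite_input, method, keepdims, weights)
    return _ureduce(a,
                    func=_quantile_ureduce_func,
    ...<5 lines>...
                    overwrite_input=overwrite_input,
                    method=method)
    r = func(a, **kwargs)
    result = _quantile(arr,
                       quantiles=q,
    ...<2 lines>...
                       out=out,
                       weights=wgt)
    slices_having_nans = np.isnan(arr[-1, ...])
                                  ~~~^^^^^^^^^
IndexError: index -1 is out of bounds for axis 0 with size 0
```

View pics/w5.png

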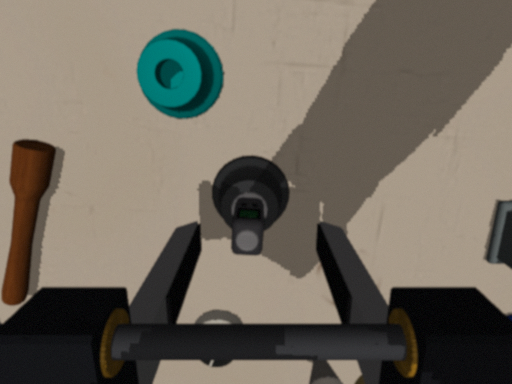

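The gauge top is at (246,240) with its display facing the robot, so the ribbed sides are along world ±y. The jaw, lever and lemon are still in place. I go down and grip the gauge.

Request:
jog_arm(rows=[1.2,-0.2,0,0,0,-0.03,0.3,1.2,-0.2,0,0,0,-0.03,0.3,1.2,-0.12,0,0,0,0,0.3,0,0,-2.1,0,0,0,0.3,0,0,-2.1,0,0,0,0.3,0,0,-2.1,0,0,0,0.3,0,0,-2.1,0,0,0,0.3,0,0,-2.1,0,0,0,0.3,0,0,-2.2,0,0,0,0.3,0,0,0,0,0,0,0.3])

```text
clock: 18.02
eef_pos: [511.5, -226.5, 41.4]
eef_rot: [3.139, -0.005, -3.14]
wrist_force: [0.1, 0.0, -0.5]
finger_gap: 66.0
finger_force: 0.0
```

```bash
python3 - <<'E'
from h import *
import pickle
from scipy.optimize import least_squares
print(manip.read_state()["eef_pos"],manip.read_state()["eef_rot"])
obs=[]
s0=pickle.load(open("s0.pkl","rb"))
L=[("scene",snap("scene")),("side",snap("side")),("w1",pickle.load(open("w1.pkl","rb"))),("w2",pickle.load(open("w2.pkl","rb"))),("scene0",s0["scene"]),("side0",s0["side"])]
for n,(im,d,m) in L:
    u,v=map(int,proj(m,[532,107,69.5]));h=8 if n[0]=='s' else 16
    c=im[v-h:v+h,u-h:u+h].astype(int);k=(c.min(2)>.6*c.min(2).max())&(c.min(2)>90)
    nn,l,st,ce=cv2.connectedComponentsWithStats(k.astype(np.uint8))
    j=min(range(1,nn),key=lambda i:np.hypot(*(ce[i]-h))) ; 
    mm=(l==j);w=c.min(2)*mm;yy,xx=np.mgrid[0:2*h,0:2*h]
    uu=(w*xx).sum()/w.sum()+u-h;vv=(w*yy).sum()/w.sum()+v-h
    print(n,(u,v),round(uu,2),round(vv,2),st[j,4],cloud(m,d)[round(vv),round(uu)].round(1)); obs.append((m,uu,vv))
def f(ix):
    def g(p): return np.concatenate([(np.array(proj(obs[i][0],p))-obs[i][1:])*(1) for i in ix])
    r=least_squares(g,[532,107,69]);return r.x.round(2),np.abs(r.fun).max().round(2)
for ix in([0,1],[2,3],[4,5],[0,1,2,3]):
    p,e=f(ix);n=p-np.array([537.6,117.6,43.5]);print(ix,p,e,n/np.linalg.norm(n),np.linalg.norm(n))
E
```

```text
[ 511.49658208 -226.48922736   41.429067  ] [ 3.13887488 -0.00514424 -3.13960431]
scene (237, 195) 237.95 197.0 3 [532.2 106.5  64.3]
side (248, 201) 248.51 201.7 6 [530.5 109.1  70. ]
w1 (239, 237) 239.99 236.53 72 [532.  107.4  69.5]
w2 (253, 278) 252.71 278.28 97 [531.7 108.5  70.9]
scene0 (237, 195) 238.04 195.47 16 [533.2 107.3  70.8]
side0 (248, 201) 248.51 201.7 6 [530.2 109.6  70.4]
[0, 1] [532.23 104.95  66.87] 0.41 [-0.19807324 -0.46659711  0.86200588] 27.111184039064025
[2, 3] [531.45 107.53  69.71] 0.09 [-0.21396107 -0.3503395   0.91185684] 28.743547101914878
[4, 5] [532.81 107.01  69.22] 0.06 [-0.16971197 -0.37520872  0.91127178] 28.22429095655018
[0, 1, 2, 3] [531.76 106.64  67.98] 0.91 [-0.21275115 -0.3992727   0.89180618] 27.449910746667292
```

Request:
jog_arm(rows=[0.17,-0.22,0.25,0,0,0,0.5,0,0,0,0,0,0,1,0,0,0,0,0,0,1,0,0,0,0,0,0,1,0,0,0,0,0,0,1,0,0,0,0,0,0,1,0,0,0,0,0,0,1,0,0,0,0,0,0,1,0,0,0,0,0,0,1], newtons=25)

```text
clock: 18.87
eef_pos: [515.0, -230.2, 47.7]
eef_rot: [3.142, 0.0, -3.14]
wrist_force: [-0.9, 0.6, 0.5]
finger_gap: 25.9
finger_force: 25.0
```

Request:
jog_arm(rows=[0,0,0.6,0,0,0,1,0,0,1,0,0,0,1,0,0,1.2,0,0,0,1,0,0,1.2,0,0,0,1,0,0,1.5,0,0,0,1,0,0,1.5,0,0,0,1,0,0,2,0,0,0,1,0,0,2,0,0,0,1,0,0,0,0,0,0,1,0,0,0,0,0,0,1,0,0,0,0,0,0,1])

```text
clock: 19.78
eef_pos: [514.6, -230.0, 157.0]
eef_rot: [3.141, -0.001, -3.14]
wrist_force: [-0.0, -0.1, -2.6]
finger_gap: 25.7
finger_force: 25.0
```

```bash
cat > g.py <<'E'
from h import *
import sys
st=manip.read_state();print(st["eef_pos"],st["eef_rot"],st["wrist_force"],st["finger_gap"])
e=st["eef_pos"]
for n in("scene","side"):
    im,d,m=snap(n);P=cloud(m,d)
    k=(np.hypot(P[...,0]-e[0],P[...,1]-e[1])<30)
    for z in np.arange(e[2]-70,e[2]+35,5):
        r=P[k&(P[...,2]>=z)&(P[...,2]<z+5)]
        if len(r)>1:print(n,round(z-e[2]),len(r),(r.min(0)[:2]-e[:2]).round(1),(r.max(0)[:2]-e[:2]).round(1))
E
python3 g.py
```

```text
[ 514.61095469 -230.01813662  157.03476747] [ 3.14123149e+00 -6.58773912e-04 -3.14043239e+00] [-0.04502407 -0.10730763 -2.56530697] 25.699767593406914
scene -35 3 [-3.9 -2. ] [-2.5  0.7]
scene -25 6 [-9.3 -8. ] [6.9 3.1]
scene -20 14 [-11.  -11.1] [-0.7  4.3]
scene -15 18 [-10.7 -10.3] [3.4 5.2]
scene -10 7 [-11.6 -10. ] [-0.6  3.2]
scene 0 2 [-16.1 -10.1] [-12.4   3.7]
scene 5 34 [-18.7 -17.1] [12.1 13.9]
scene 10 42 [-18.3 -17.3] [6.7 9.3]
scene 15 13 [-16.2 -11.3] [-0.9  9. ]
scene 20 17 [-17.7 -13.3] [-6.5 10.3]
scene 25 18 [-16.8 -12.4] [-7.  16.6]
scene 30 21 [-17.5 -18. ] [-8.3 20.4]
side -40 3 [-5.2 -0.1] [2.2 2.2]
side -35 4 [-4.1 -1.6] [1.5 3.3]
side -30 2 [-4.9  2.6] [1.5 3.9]
side -25 9 [-8.9  3.8] [ 4.3 13.6]
side -20 6 [-8.1  4.3] [4.1 9.2]
side -15 6 [-9.   3.4] [ 3.8 11.3]
side -10 7 [-8.4  2.4] [5.2 9. ]
side -5 7 [-8.2  4.5] [ 4.5 11.8]
side 0 5 [-13.4   3.1] [11.1 14.9]
side 5 16 [-15.7  -2.2] [12.7 19.9]
side 10 15 [-13.5   5.3] [ 6.5 21.6]
side 15 12 [-14.   -4.5] [11.7 14.2]
side 20 16 [-13.8  -4.2] [15.3 17.2]
side 25 12 [-14.9  -6.1] [11.5 16.2]
side 30 13 [-14.2  -0.5] [15.3 19.9]
```

```bash
cat > tgt.py <<'E'
import numpy as np
from scipy.spatial.transform import Rotation as R
from h import manip
def tip_off(rot=None): return R.from_euler("xyz",manip.read_state()["eef_rot"] if rot is None else rot).apply([1.5,0,39.7])
if __name__=="__main__":
    st=manip.read_state()
    S=np.array([532.2,107.6,69.8]);n=np.array([-.178,-.330,.927]);n/=np.linalg.norm(n)
    rv=np.array([-n[1],n[0],0]);rv*=np.arccos(n[2])/np.linalg.norm(rv)
    cur=R.from_euler("xyz",st["eef_rot"]); want=R.from_rotvec(rv)*R.from_euler("xyz",[np.pi,0,np.pi])
    print("tip",st["eef_pos"]+tip_off(),"axis",-cur.apply([0,0,1]),"n",n,"rot left",(want*cur.inv()).as_rotvec().round(4))
    for h in(20,0,-5.5):
        p=S+h*n-want.apply([1.5,0,39.7]);print(h,p.round(1),"d cm",((p-st["eef_pos"])/10).round(2))
E
python3 tgt.py
```

```text
tip [ 512.90504687 -229.91423799  116.83675898] axis [ 1.65095747e-03 -8.67832232e-04  9.99998261e-01] n [-0.17800774 -0.33001436  0.92704033] rot left [ 0.3375 -0.1839 -0.0015]
20 [523.   87.9 125.4] d cm [ 0.86 31.78 -3.11]
0 [526.6  94.5 106.9] d cm [ 1.21 32.44 -4.97]
-5.5 [527.6  96.3 101.8] d cm [ 1.31 32.62 -5.48]
```

Request:
jog_arm(rows=[0.06,1.5,0,0.0241,-0.0131,0,1,0.06,2.3,0,0.0241,-0.0131,0,1,0.06,2.4,0,0.0241,-0.0131,0,1,0.06,2.4,0,0.0241,-0.0131,0,1,0.06,2.4,0,0.0241,-0.0131,0,1,0.06,2.4,0,0.0241,-0.0131,0,1,0.06,2.4,0,0.0241,-0.0131,0,1,0.06,2.4,0,0.0241,-0.0131,0,1,0.06,2.4,0,0.0241,-0.0131,0,1,0.06,2.4,0,0.0241,-0.0131,0,1,0.06,2.4,0,0.0241,-0.0131,0,1,0.06,2.4,0,0.0241,-0.0131,0,1,0.06,2.4,-0.6,0.0241,-0.0131,0,1,0.06,1.6,-0.8,0.0241,-0.0131,0,1,0,0,-0.8,0,0,0,1,0,0,-0.8,0,0,0,1,0,0,0,0,0,0,1,0,0,0,0,0,0,1])

```text
clock: 21.38
eef_pos: [523.3, 87.0, 127.1]
eef_rot: [2.801, 0.179, 3.111]
wrist_force: [0.0, 0.1, -1.4]
finger_gap: 26.0
finger_force: 25.0
```

```bash
python3 tgt.py; python3 - <<'E'
from h import *
from tgt import tip_off
st=manip.read_state();T=st["eef_pos"]+tip_off()
out=[]
for n in("scene","side","wrist"):
    im,d,m=snap(n);cv2.imwrite(f"pics/h_{n}.png",im);u,v=proj(m,T);su,sv=proj(m,[532.2,107.6,69.8]);print(n,"tip px",round(u,1),round(v,1),"sticker px",round(su,1),round(sv,1))
    s=24 if n!="wrist" else 48
    c=im[int(v)-s*3//4:int(v)+s*3//4,int(u)-s:int(u)+s];out.append(cv2.resize(c,(400,300),interpolation=cv2.INTER_CUBIC))
cv2.imwrite("pics/h.png",np.vstack([np.hstack(out[:2]),np.hstack([out[2],cv2.resize(im,(400,300))])]))
E
```

```text
tip [528.89936329 100.11945903  90.05168214] axis [-0.17795048 -0.32856442  0.9275662 ] n [-0.17800774 -0.33001436  0.92704033] rot left [ 0.0016  0.     -0.0002]
20 [523.   87.9 125.4] d cm [-0.03  0.08 -0.17]
0 [526.6  94.5 106.9] d cm [ 0.33  0.74 -2.03]
-5.5 [527.6  96.3 101.8] d cm [ 0.43  0.92 -2.54]
scene tip px 238.1 192.0 sticker px 237.7 195.4
side tip px 250.6 194.2 sticker px 248.6 201.6
wrist tip px 257.5 196.3 sticker px 257.9 187.3
```

View pics/h.png

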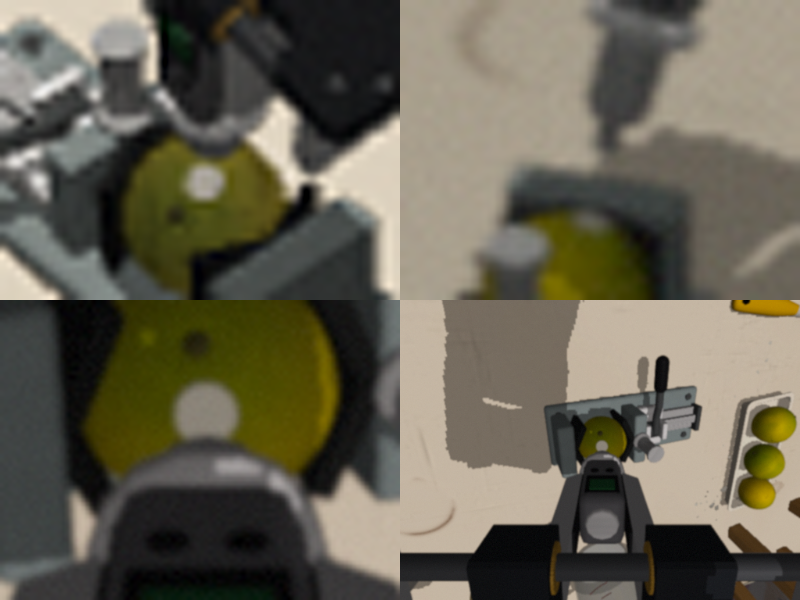

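The tip is 20 mm off the skin and lands where predicted in all views (side tip at about (250.5,194)). The sticker is within half a pixel of my estimate. I descend along the normal.

Request:
jog_arm(rows=[0.05,0.12,-0.33,0,0,0,1,0.05,0.12,-0.33,0,0,0,1,0.05,0.12,-0.33,0,0,0,1,0.05,0.12,-0.33,0,0,0,1,0.05,0.12,-0.33,0,0,0,1,0.03,0.05,-0.2,0,0,0,1,0,0,0,0,0,0,1,0,0,0,0,0,0,1])

```text
clock: 22.2
eef_pos: [526.1, 94.4, 109.1]
eef_rot: [2.801, 0.18, 3.112]
wrist_force: [0.1, 0.1, -2.7]
finger_gap: 25.6
finger_force: 25.0
```

```bash
cat tgt.py > /dev/null; python3 tgt.py; python3 -c "
from h import *
for i in range(3): snap('scene'); print(manip.read_state()['wrist_force'],manip.read_state()['eef_pos'])"
```

```text
tip [531.75843319 107.47916083  71.98659571] axis [-0.17870146 -0.32920232  0.92719557] n [-0.17800774 -0.33001436  0.92704033] rot left [ 0.0011  0.0011 -0.001 ]
20 [523.   87.9 125.4] d cm [-0.31 -0.65  1.63]
0 [526.6  94.5 106.9] d cm [ 0.05  0.01 -0.22]
-5.5 [527.6  96.3 101.8] d cm [ 0.14  0.19 -0.73]
[-0.3471968   0.63966747 -1.14569926] [526.19524606  94.31928837 109.186266  ]
[-0.31755629 -0.42516152 -1.95899635] [526.26134487  94.26998529 109.30292561]
[ 0.49350077 -0.67724594 -1.93821485] [526.24655871  94.27405853 109.32834708]
```

Request:
jog_arm(rows=[0.05,0.02,-0.2,0,0,0,1,0.02,0.04,-0.1,0,0,0,1,0.02,0.04,-0.1,0,0,0,1,0.02,0.04,-0.1,0,0,0,1,0,0,0,0,0,0,1,0,0,0,0,0,0,1])

```text
clock: 22.85
eef_pos: [527.3, 95.7, 104.2]
eef_rot: [2.801, 0.18, 3.112]
wrist_force: [0.5, 0.0, -0.5]
finger_gap: 25.9
finger_force: 25.0
```

```bash
python3 tgt.py; python3 -c "
from h import *
f=[]
for i in range(6): snap('scene'); f.append(manip.read_state()['wrist_force'])
print(np.mean(f,0),np.std(f,0))"
```

```text
tip [532.96169746 108.82581898  67.13692953] axis [-0.179066   -0.32913514  0.92714909] n [-0.17800774 -0.33001436  0.92704033] rot left [ 0.0011  0.0015 -0.0009]
20 [523.   87.9 125.4] d cm [-0.43 -0.79  2.12]
0 [526.6  94.5 106.9] d cm [-0.07 -0.13  0.27]
-5.5 [527.6  96.3 101.8] d cm [ 0.03  0.06 -0.24]
[-0.27610993 -0.14568449 -0.50595759] [0.80185987 0.23223184 0.5657327 ]
```

Request:
jog_arm(rows=[0.02,0.04,-0.1,0,0,0,1,0.02,0.04,-0.1,0,0,0,1,0.02,0.04,-0.1,0,0,0,1,0.01,0.01,-0.05,0,0,0,1,0,0,0,0,0,0,1,0,0,0,0,0,0,1])

```text
clock: 23.65
eef_pos: [528.0, 97.0, 100.7]
eef_rot: [2.801, 0.18, 3.112]
wrist_force: [-0.9, -0.3, 2.1]
finger_gap: 25.8
finger_force: 25.0
```

```bash
python3 tgt.py; python3 - <<'E'
from h import *
f=[]
for i in range(8): s=snap('side'); f.append(manip.read_state()['wrist_force'])
print(np.mean(f,0),np.std(f,0))
out=[]
for n,(u,v),s in(("scene",(238,192),20),("side",(250,198),20),("wrist",(258,196),48)):
    im,d,m=snap(n);out.append(cv2.resize(im[v-s*3//4:v+s*3//4,u-s:u+s],(400,300),interpolation=cv2.INTER_CUBIC)); P=cloud(m,d)
    k=(np.hypot(P[...,0]-533,P[...,1]-110)<6)&(P[...,2]>60)&(P[...,2]<90)
    hsv=cv2.cvtColor(im,cv2.COLOR_BGR2HSV)
    k=(hsv[...,1]>140)&(hsv[...,0]>18)&(hsv[...,0]<42)&(P[...,2]>30)&(P[...,2]<90)&(abs(P[...,0]-538)<40)&(abs(P[...,1]-118)<40)
    q=P[k]
    from scipy.optimize import least_squares
    if len(q)>30:print(n," lemon",len(q),least_squares(lambda c:np.linalg.norm(q-c,axis=1)-28.5,[538,118,43],loss="soft_l1").x.round(1))
cv2.imwrite("pics/f.png",np.vstack([np.hstack(out[:2]),np.hstack([out[2],cv2.resize(snap("scene")[0][120:240,160:320],(400,300))])]))
E
```

```text
tip [533.63060295 110.13758993  63.60332347] axis [-0.17896535 -0.3291796   0.92715274] n [-0.17800774 -0.33001436  0.92704033] rot left [ 0.0011  0.0014 -0.0009]
20 [523.   87.9 125.4] d cm [-0.5  -0.92  2.47]
0 [526.6  94.5 106.9] d cm [-0.14 -0.26  0.62]
-5.5 [527.6  96.3 101.8] d cm [-0.04 -0.08  0.11]
[-0.53034445 -0.9496621   1.03274446] [0.23820293 0.47579726 0.45945167]
scene  lemon 185 [540.1 116.7  42.2]
side  lemon 158 [538.2 116.6  42.3]
wrist  lemon 2343 [538.  117.   43.5]
```

View pics/f.png

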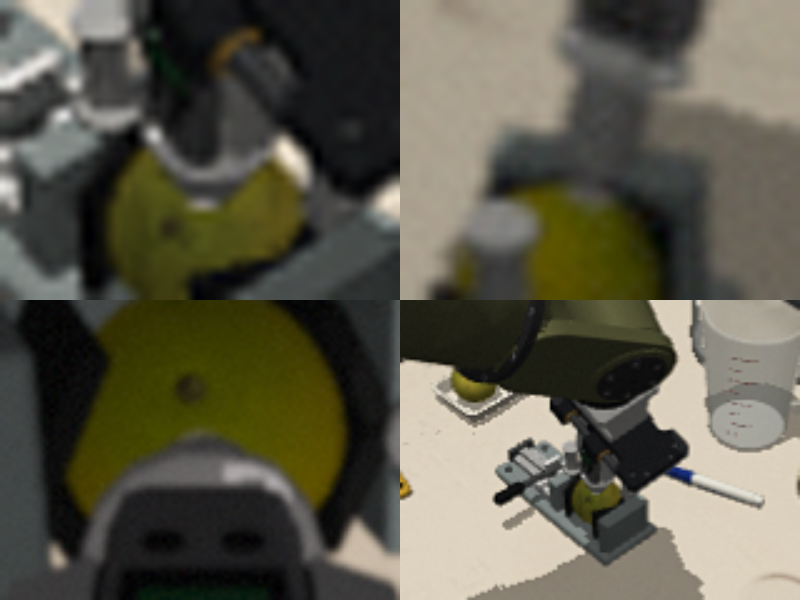

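The final view shows the sleeve over the sticker, with a white sliver of it just below the sleeve at about (205,203) in the scene crop. The lever is level and the lemon centre is unchanged. The push is about 3.2 N, which puts the plunger about 5 mm in. I hand the job in.

```bash
python3 -c "
from cell import manip
s=manip.read_state();print(s['clock'],s['wrist_force'],s['finger_force']);print(manip.sign_off())"
```

```text
24.25 [-0.81386254 -0.77982169  0.80908352] 25.000112056732178
the job is handed in; nothing more can be done
None
```

I handed the job in at about 24 s, with no verdict returned: by my own measurements the jaw is locked against the lemon and the gauge is held square on the sticker at roughly 3 N (plunger about 5 mm in). The fingertips stood about 38 mm higher than the tool description says, which cost one empty grasp on the post, so I worked from the cameras after that.

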